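# Line up honey sample jars by size

## Task

Line up the four blue-lidded honey jars in order of size on the row of cork coasters, one jar centred on each coaster: the smallest on the coaster next to the green block, the largest at the other end. Set each jar down gently and upright, without dropping or knocking over any of them, and let go.

Things in the scene. Friction and masses are not known exactly. Their poses are not given: they have to be found in the camera images.
- jar_34: the smallest of four closed round honey jars (amber, paper band, blue lid; white-lidded jars are stock, not part of the job). A rigid upright cylinder 34 mm across and 50 mm high, lid included (lid: top 13 mm, as wide as the jar); 0.05 to 0.45 kg. Stands upright on the table at the start. Origin: centre of its underside; z up along the jar.
- jar_43: the second smallest of four closed round honey jars (amber, paper band, blue lid; white-lidded jars are stock, not part of the job). A rigid upright cylinder 43 mm across and 60 mm high, lid included (lid: top 13 mm, as wide as the jar); 0.05 to 0.45 kg. Stands upright on the table at the start. Origin: centre of its underside; z up along the jar.
- jar_52: the second largest of four closed round honey jars (amber, paper band, blue lid; white-lidded jars are stock, not part of the job). A rigid upright cylinder 52 mm across and 70 mm high, lid included (lid: top 13 mm, as wide as the jar); 0.05 to 0.45 kg. Stands upright on the table at the start. Origin: centre of its underside; z up along the jar.
- jar_61: the largest of four closed round honey jars (amber, paper band, blue lid; white-lidded jars are stock, not part of the job). A rigid upright cylinder 61 mm across and 80 mm high, lid included (lid: top 13 mm, as wide as the jar); 0.05 to 0.45 kg. Stands upright on the table at the start. Origin: centre of its underside; z up along the jar.
- coaster_a: one of four identical fixed cork coasters, 76 mm across, 4 mm thick, in a row on a long white tray 5 mm thick; row pitch 90 mm (+-16), each up to 10 mm off the row's line; the row runs along y, turned up to 0.16 rad. Its name says nothing about its place in the row. Origin: centre of its underside, 5 mm above the table; its top is 9 mm above the table.
- coaster_b: one of four identical fixed cork coasters, 76 mm across, 4 mm thick, in a row on a long white tray 5 mm thick; row pitch 90 mm (+-16), each up to 10 mm off the row's line; the row runs along y, turned up to 0.16 rad. Its name says nothing about its place in the row. Origin: centre of its underside, 5 mm above the table; its top is 9 mm above the table.
- coaster_c: one of four identical fixed cork coasters, 76 mm across, 4 mm thick, in a row on a long white tray 5 mm thick; row pitch 90 mm (+-16), each up to 10 mm off the row's line; the row runs along y, turned up to 0.16 rad. Its name says nothing about its place in the row. Origin: centre of its underside, 5 mm above the table; its top is 9 mm above the table.
- coaster_d: one of four identical fixed cork coasters, 76 mm across, 4 mm thick, in a row on a long white tray 5 mm thick; row pitch 90 mm (+-16), each up to 10 mm off the row's line; the row runs along y, turned up to 0.16 rad. Its name says nothing about its place in the row. Origin: centre of its underside, 5 mm above the table; its top is 9 mm above the table.
- green_block: green plastic block, 60 mm (x) by 25 mm (y) by 25 mm high, fixed on the tray at one end of the row, centre about 75 mm from the centre of the nearest coaster; a black block of the same size marks the other end of the row. Which end is green changes. Origin: centre of its underside, 5 mm above the table.

How it is judged:
At the end, for the whole second after the job is handed in: Each jar stands upright (within 0.1 rad) and at rest on its own coaster, its centre within 15 mm of the coaster's centre, in order of size: smallest on the coaster next to the green block, then second smallest, second largest, and the largest at the far end; all are released (((horizontal distance between jar_34 and coaster_a below 0.015 m and z of jar_34 in the frame of coaster_a between 0.001 and 0.008 m) or (horizontal distance between jar_34 and coaster_b below 0.015 m and z of jar_34 in the frame of coaster_b between 0.001 and 0.008 m) or (horizontal distance between jar_34 and coaster_c below 0.015 m and z of jar_34 in the frame of coaster_c between 0.001 and 0.008 m) or (horizontal distance between jar_34 and coaster_d below 0.015 m and z of jar_34 in the frame of coaster_d between 0.001 and 0.008 m)) and horizontal distance between jar_34 and green_block between 0.035 and 0.115 m and angle between each of jar_34, jar_43, jar_52, jar_61's own z axis and vertical below 0.1 rad and contact force between each of jar_34, jar_43, jar_52, jar_61 and the fingers below 0.05 N and linear speed of each of jar_34, jar_43, jar_52, jar_61 below 0.02 m/s and ((horizontal distance between jar_43 and coaster_a below 0.015 m and z of jar_43 in the frame of coaster_a between 0.001 and 0.008 m) or (horizontal distance between jar_43 and coaster_b below 0.015 m and z of jar_43 in the frame of coaster_b between 0.001 and 0.008 m) or (horizontal distance between jar_43 and coaster_c below 0.015 m and z of jar_43 in the frame of coaster_c between 0.001 and 0.008 m) or (horizontal distance between jar_43 and coaster_d below 0.015 m and z of jar_43 in the frame of coaster_d between 0.001 and 0.008 m)) and horizontal distance between jar_43 and green_block between 0.125 and 0.205 m and ((horizontal distance between jar_52 and coaster_a below 0.015 m and z of jar_52 in the frame of coaster_a between 0.001 and 0.008 m) or (horizontal distance between jar_52 and coaster_b below 0.015 m and z of jar_52 in the frame of coaster_b between 0.001 and 0.008 m) or (horizontal distance between jar_52 and coaster_c below 0.015 m and z of jar_52 in the frame of coaster_c between 0.001 and 0.008 m) or (horizontal distance between jar_52 and coaster_d below 0.015 m and z of jar_52 in the frame of coaster_d between 0.001 and 0.008 m)) and horizontal distance between jar_52 and green_block between 0.215 and 0.295 m and ((horizontal distance between jar_61 and coaster_a below 0.015 m and z of jar_61 in the frame of coaster_a between 0.001 and 0.008 m) or (horizontal distance between jar_61 and coaster_b below 0.015 m and z of jar_61 in the frame of coaster_b between 0.001 and 0.008 m) or (horizontal distance between jar_61 and coaster_c below 0.015 m and z of jar_61 in the frame of coaster_c between 0.001 and 0.008 m) or (horizontal distance between jar_61 and coaster_d below 0.015 m and z of jar_61 in the frame of coaster_d between 0.001 and 0.008 m)) and horizontal distance between jar_61 and green_block between 0.305 and 0.385 m); the robot touches nothing.
It fails at once if a jar is knocked over (angle between any of jar_34, jar_43, jar_52, jar_61's own z axis and vertical above 0.7 rad).
It fails at once if a jar is dropped (falls free at over 0.6 m/s, about 2 cm of fall) ((contact force between jar_34 and the fingers below 0.02 N and linear speed of jar_34 above 0.6 m/s) or (contact force between jar_43 and the fingers below 0.02 N and linear speed of jar_43 above 0.6 m/s) or (contact force between jar_52 and the fingers below 0.02 N and linear speed of jar_52 above 0.6 m/s) or (contact force between jar_61 and the fingers below 0.02 N and linear speed of jar_61 above 0.6 m/s)).
It also fails if it takes over 99 s, if anything falls off the work surface, if the arm or the gripper's body presses on something with over 40 N, if the wrist force passes 120 N, or if a joint passes its speed limit or range.

## Robot

A 6-joint arm with a two-finger parallel gripper is mounted at the origin on the work surface. World frame = base frame: x ahead of the robot, y to its left, z up, the work surface at z = 0. Lengths are in m, angles in rad, forces in N, time in s.
With the tool pointing down it reaches from about 0.35 to 0.85 m from the base axis. Payload 8.1 kg.
Tool frame: the origin (TCP) lies at the very end of the fingers, on their centre line; the grasp point (between the pads) lies 19 mm behind it; z points along the fingers, y is the line along which they close (so a half turn about z gives the same grasp; the last joint's range is limited). The gripper opens to 93 mm and grips with 3 to 60 N. Pads are 15 mm wide; open, the fingers measure 128 mm over their backs; the gripper's body (75 mm by 188 mm) begins 65 mm behind the grasp point.
Start: joints at [-1.319, 0.13, 1.488, -0, 1.523, -0.085], TCP at [0.198, -0.566, 0.219] pointing down, gripper open.
Joint ranges: [-2.96, 2.96], [-0.89, 2.26], [0.02, 2.5], [-1.34, 4.48], [0, 2.73], [-2.66, 2.66]. Speed limits (rad/s): [2.39, 2.39, 2.79, 3.14, 3.14, 3.14].

## Interface

Orientations are given as a rotation vector (axis times angle).
In Python, from plant import monitor, eyes, ticket gives the robot as it stands.
- The arm moves only by the tool arm_command, never from a script. Its argument "deltas" is a list that holds one entry, the list of rows, each a list of 6 numbers: the shift along the world's x, y, z in cm, then the turn, a rotation vector about the world's x, y, z in degrees. In form: [[[tx, ty, tz, rx, ry, rz], ...]]. A call has 1 to 12 rows; each row shifts and turns the commanded pose from where the row before left it; what a row does not reach is not made up. A row lasts 1/12 s, in which the tool goes at most 41.7 mm and 7.16 degrees, less where a joint would pass 70% of its speed; a pose out of reach is approached as far as the arm can. A call is refused whole if a number of a shift passes 4.17 or a number of a turn 7.16, either way. A call with a gripper value outside its range is refused whole. "gripper" is the opening, from -1 (shut) to 1 (fully open), set as the call begins (left out, the last holds). The fingers move at their own pace and stop on an object; "squeeze" is the grip in N (left out, the last holds). Time passes only in rows, so rows that do not move let the fingers close. It gives the time, the measured TCP pose, the force, the opening and the grip force at its end, in the units of the state.
- monitor.read_state(): the state, without advancing time (a new reading comes with each control period).
- eyes.read_camera(name): name is "scene" or "side" or "wrist"; returns the picture (400x640x3 uint8, blue, green, red); there is no depth.
- eyes.camera_model(name): a dict with "fx", "fy", "cx", "cy" (pixels), "k1" (the pictures are not rectified: a ray, as slopes to the right and down, at radius r is drawn at 1 + k1 r^2 times it, then the intrinsics apply), "rvec" (rotation vector, rad) and "tvec" (3), from world to camera coordinates, as OpenCV has them. Camera axes: x right, y down, z forward; pixel columns grow to the right and rows downward; lengths in m; the calibration is good to about 2 mm. A picture is of the moment at which its call begins: read the wrist's pose just before it. camera_model takes no time and is no camera call; for the wrist camera it gives the pose at the moment of the call.
- ticket.close_job(): hands the job in; it is judged then, once.
The state is a dict: "t": time; "q": joint angles; "dq": joint speeds; "joint_torque": joint torques, N m; "tool_pos": TCP position; "orientation": TCP orientation; "force": force on the tool from outside, world axes, zero at the start; "wrist_torque": the same for the moment, N m; "opening": finger opening in m; "gripper_force": force on a finger pad.
Only numpy, scipy, OpenCV 4.12 (cv2) and the standard library are available. Lean on these libraries where they do the work, as an engineer would, in place of code of your own. Each camera call takes 0.05 s, during which the arm holds its last target. There are 200 camera calls.

## Working session

There is one attempt and no reset: what is moved stays moved. The work goes in short steps, Python scripts to look and compute and a tool call to move; the robot and the scene stay as the last step left them, time stands still between calls to the robot, and variables do not carry over. Pictures are saved under pics/ and viewed, at most 14 in all, crops included, and the job is handed in when it is done.

Besides the shell and the picture viewer there is one more tool, called after ">>>" in YAML: its name, and indented under it one key for each argument. arm_command: Moves the arm, as the interface text tells. Its arguments: {"type":"object","properties":{"deltas":{"type":"array"},"gripper":{"type":"number"},"squeeze":{"type":"number"}},"required":["deltas"]}

```bash
mkdir -p pics; python3 - <<'E'
from plant import monitor, eyes, ticket
import cv2,numpy as np
print(monitor.read_state())
for n in("scene","side","wrist"):
    m=eyes.camera_model(n);print(n,m, -cv2.Rodrigues(np.array(m['rvec'],float))[0].T@np.array(m['tvec']).ravel())
    cv2.imwrite(f'pics/{n}0.png',eyes.read_camera(n))
E
```

```text
{'t': 0.0, 'q': array([-1.31942845e+00,  1.31150732e-01,  1.48926001e+00,  2.52200359e-05,
        1.52299498e+00, -8.54110682e-02]), 'dq': array([-0.00010955, -0.00175917,  0.00055831, -0.00100848, -0.00086078,
        0.00111826]), 'joint_torque': array([ 1.94490975e-03, -5.59836566e+01, -4.91759026e+01,  7.69124413e-02,
        3.52145894e-02, -9.81356402e-05]), 'tool_pos': array([ 0.19815328, -0.56574178,  0.21760426]), 'orientation': array([-3.09537483e+00, -5.26209586e-01,  1.96502866e-04]), 'force': array([0.3891623 , 0.94232875, 1.13872023]), 'wrist_torque': array([ 0.02591191,  0.00810503, -0.02962414]), 'gripper_force': 0.0, 'opening': 0.09301239224971528}
scene {'fx': 484.3569949987725, 'fy': 484.3569949987725, 'cx': 320.2169213678079, 'cy': 194.9064906735027, 'k1': -0.058197975330300133, 'rvec': array([ 2.06151797,  1.56245949, -0.49942572]), 'tvec': array([-0.145006  , -0.40548566,  1.49287755])} [ 1.20002747 -0.20043719  0.96637867]
side {'fx': 436.2833399798991, 'fy': 436.2833399798991, 'cx': 320.3503199731144, 'cy': 195.47494994492158, 'k1': 0.0340931941188775, 'rvec': array([ 0.20643459, -2.80501422,  1.25593186]), 'tvec': array([0.52944745, 0.09984456, 0.77408873])} [0.44791877 0.58312572 0.59061838]
wrist {'fx': 330.9122524163072, 'fy': 330.9122524163072, 'cx': 322.67917613617294, 'cy': 190.4023354465161, 'k1': 0.010157864875888085, 'rvec': array([-2.35237026,  1.66811456,  0.25539247]), 'tvec': array([-0.5998307 , -0.0367957 ,  0.39120961])} [ 0.27547544 -0.53929783  0.38401418]
```

View pics/scene0.png

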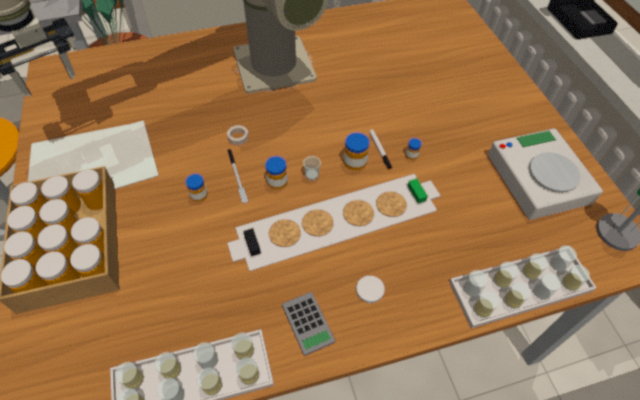

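View pics/side0.png

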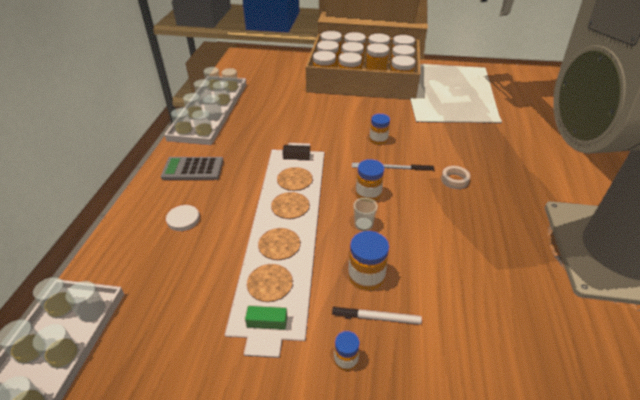

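View pics/wrist0.png

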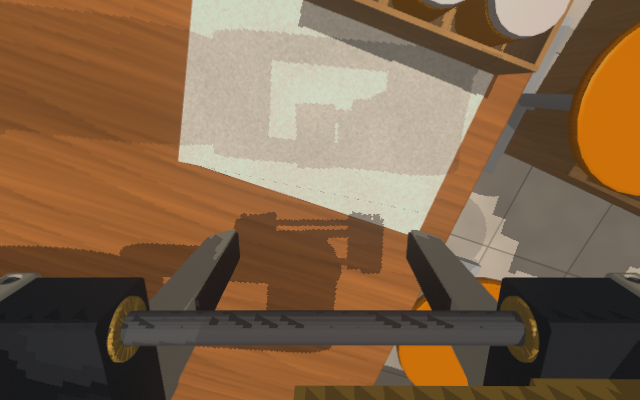

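Scene view: blue lids at about (414,146), (357,143), (277,165), (196,182). Coasters are at (285,233), (317,222), (358,212), (391,204), with green at the right end (418,190). The side view shows the same layout: green is near (267,317), and the lids are at (347,343), (369,248), (371,170), (380,121).

```bash
cat > h.py <<'E'
import cv2,numpy as np
from scipy.optimize import least_squares
def proj(m,P):
    R=cv2.Rodrigues(np.array(m['rvec'],float))[0]
    c=np.atleast_2d(P)@R.T+np.array(m['tvec']).ravel()
    s=c[:,:2]/c[:,2:]; s=s*(1+m['k1']*(s**2).sum(1,keepdims=True))
    return s*[m['fx'],m['fy']]+[m['cx'],m['cy']]
a=np.linspace(0,2*np.pi,72,endpoint=False)
def lid(m,x,y,z,r,h):
    P=np.array([[x+r*np.cos(t),y+r*np.sin(t),zz] for zz in ((z,z-h) if h else (z,)) for t in a])
    return cv2.convexHull(proj(m,P).astype(np.float32))
def mom(c):
    M=cv2.moments(c); return np.array([M['m10']/M['m00'],M['m01']/M['m00'],np.sqrt(M['m00'])])
def blob(mask,seed,rad=45):
    n,l,st,ce=cv2.connectedComponentsWithStats(mask.astype(np.uint8))
    d=np.hypot(*(ce-np.array(seed)).T); d[st[:,4]<25]=1e9; d[0]=1e9; i=d.argmin()
    return np.array([*ce[i],np.sqrt(st[i,4])])
def blue(im):
    b,g,r=[im[...,i].astype(int) for i in range(3)]; return (b>70)&(b>1.6*r)&(b>1.3*g)
def cork(im):
    s=cv2.cvtColor(im,cv2.COLOR_BGR2HSV); return (s[...,1]>75)&(s[...,0]<25)
def fit(ms,obs,h,x0):
    f=lambda p:np.concatenate([(mom(lid(m,*p,h))-o) for m,o in zip(ms,obs)])
    s=least_squares(f,x0,x_scale=[.01]*4,diff_step=1e-3); return s.x,s.fun
E
python3 - <<'E'
from h import *
from plant import eyes
S,D=eyes.camera_model('scene'),eyes.camera_model('side')
si,di=cv2.imread('pics/scene0.png'),cv2.imread('pics/side0.png')
np.set_printoptions(precision=4,suppress=True)
J=[((414,146),(347,343)),((357,143),(369,248)),((277,165),(371,170)),((196,182),(380,121))]
C=[((285,233),(295,179)),((317,222),(290,206)),((358,212),(279,243)),((391,204),(270,282))]
for a_,b_ in J:
    o=[blob(blue(si),a_),blob(blue(di),b_)];x,e=fit([S,D],o,.013,[.5,-.1,.06,.025]);print('jar',x,e,o)
for a_,b_ in C:
    o=[blob(cork(si),a_),blob(cork(di),b_)];x,e=fit([S,D],o,0,[.6,-.1,.01,.038]);print('co',x,e,o)
def green(im):
    b,g,r=[im[...,i].astype(int) for i in range(3)]; return (g>1.5*r)&(g>1.5*b)&(g>50)
print(blob(green(si),(418,190)),blob(green(di),(267,317)))
cv2.imwrite('pics/c1.png',np.vstack([cv2.resize(si[110:265,180:440],None,fx=3,fy=2.9)[:,:780][:300],cv2.resize(di[100:370,230:410],(400,300)).repeat(1,0) if 0 else np.zeros((1,780,3),np.uint8)]))
E
```

```text
jar [0.459  0.2709 0.0503 0.0145] [-0.3642 -0.3229  0.2821 -0.213   0.1415 -0.1358] [array([414.3738, 143.7383,  10.3441]), array([346.7466, 343.3552,  21.0238])]
jar [0.4407 0.1186 0.0805 0.0276] [-0.3308 -0.3747  0.1325 -0.2521  0.1901 -0.0842] [array([356.8384, 142.3259,  18.9473]), array([369.074 , 246.5869,  30.5287])]
jar [ 0.4511 -0.0914  0.0706  0.0224] [-0.2837 -0.345  -0.3543 -0.284   0.2169  0.314 ] [array([275.4331, 165.1725,  16.8523]), array([370.3297, 168.6459,  19.2354])]
jar [ 0.4406 -0.2879  0.0603  0.018 ] [-0.1915 -0.2579 -0.5079 -0.2367  0.1909  0.5733] [array([194.3206, 181.4833,  14.4568]), array([380.0179, 119.8274,  12.9615])]
co [ 0.6034 -0.0998 -0.0182  0.0475] [ 3.8068  3.0021  6.6238  3.6932 -2.0732 -6.7349] [array([284.2934, 232.7518,  26.1725]), array([291.77  , 192.9828,  38.8973])]
co [ 0.6023 -0.035   0.0263  0.045 ] [-2.8746 -3.4649  5.7785 -2.9423  2.4563 -5.4338] [array([317.1616, 222.4055,  25.6125]), array([291.77  , 192.9828,  38.8973])]
co [0.5999 0.0736 0.0068 0.0381] [-0.2612 -0.2649  0.4305 -0.2244  0.1685 -0.3398] [array([358.0111, 212.6319,  25.1595]), array([278.7167, 243.4508,  32.9697])]
co [0.5968 0.1592 0.0068 0.038 ] [-0.3569 -0.3212  0.4744 -0.2656  0.186  -0.3239] [array([391.03  , 203.8619,  24.5153]), array([269.2321, 282.3543,  37.4166])]
[417.1059 190.4275  15.9687] [265.8949 314.4098  23.8956]
```

The heights come out at 50, 80, 70 and 60 mm, which matches the text. I still need to separate the two coasters that merged in the side view.

```bash
python3 - <<'E'
from h import *
from plant import eyes
S,D=eyes.camera_model('scene'),eyes.camera_model('side')
si,di=cv2.imread('pics/scene0.png'),cv2.imread('pics/side0.png')
np.set_printoptions(precision=4,suppress=True)
C=[((285,233),(295,179)),((317,222),(290,206)),((358,212),(279,243)),((391,204),(270,282))]
m=cv2.erode(cork(di).astype(np.uint8),np.ones((3,3)))
for a_,b_ in C:
    o=[blob(cork(si),a_),blob(m,b_)]
    f=lambda p:np.concatenate([(mom(lid(M,*p,.038,0))-k)[:2] for M,k in zip((S,D),o)])
    s=least_squares(f,[.6,0,.01],diff_step=1e-3,x_scale=[.01]*3);print(s.x,s.fun,o[1])
E
```

```text
[ 0.6077 -0.1095  0.0069] [-0.28   -0.2852 -0.2949  0.2082] [294.1637 178.3292  23.7065]
[ 0.6006 -0.0282  0.0068] [-0.2768 -0.2627 -0.2613  0.1782] [289.7745 204.8993  26.5518]
[0.6001 0.0736 0.0068] [-0.2645 -0.2242 -0.2156  0.1387] [278.6496 243.4483  30.6431]
[0.5968 0.1591 0.0068] [-0.385  -0.2934 -0.2741  0.1668] [269.234  282.3457  35.1426]
```

>>> arm_command:
  deltas:
    - [[2.0,2.3,0,0,0,7],[2.0,2.3,0,0,0,7],[2.0,2.3,0,0,0,7],[2.0,2.3,0,0,0,7],[2.0,2.3,0,0,0,7],[2.0,2.3,0,0,0,7],[2.0,2.3,0,0,0,7],[2.0,2.3,0,0,0,7],[2.0,2.3,0,0,0,7],[2.0,2.3,0,0,0,7],[2.0,2.3,0,0,0,0.7],[2.0,2.3,0,0,0,0]]
  gripper: 1
  squeeze: 20

```text
t: 1.15
tool_pos: [0.4389, -0.2889, 0.2184]
orientation: [-2.22, -2.223, 0.0]
force: [0.1, -0.4, 0.5]
opening: 0.0933
gripper_force: 0.0
```

Pointing down with the fingers closing along x, above jar_43.

>>> arm_command:
  deltas:
    - [[0.17,0.1,-2,0,0,0],[0,0,-3,0,0,0],[0,0,-3,0,0,0],[0,0,-3,0,0,0],[0,0,-3,0,0,0],[0,0,-2,0,0,0],[0,0,-2,0,0,0],[0,0,-1.3,0,0,0],[0,0,-0.8,0,0,0],[0,0,0,0,0,0],[0,0,0,0,0,0]]

```text
t: 2.07
tool_pos: [0.4399, -0.2892, 0.0176]
orientation: [-2.221, -2.221, 0.0]
force: [-0.2, 0.1, 0.6]
opening: 0.0932
gripper_force: 0.0
```

>>> arm_command:
  deltas:
    - [[0,0,0,0,0,0],[0,0,0,0,0,0],[0,0,0,0,0,0],[0,0,0,0,0,0],[0,0,0,0,0,0],[0,0,0,0,0,0],[0,0,0,0,0,0],[0,0,0,0,0,0],[0,0,0,0,0,0],[0,0,0,0,0,0]]
  gripper: -1
  squeeze: 20

```text
t: 2.9
tool_pos: [0.44, -0.2893, 0.0176]
orientation: [2.222, 2.221, 0.0]
force: [-0.8, -0.2, 1.1]
opening: 0.0428
gripper_force: 20.0
```

>>> arm_command:
  deltas:
    - [[0,0,0.5,0,0,0],[0,0,1,0,0,0],[0,0,1.5,0,0,0],[0,0,2,0,0,0],[0,0,2,0,0,0],[0,0,2,0,0,0],[0,0,1,0,0,0],[0.5,1,0,0,0,0],[0.8,2,0,0,0,0],[1.2,3,0,0,0,0],[1.2,3,0,0,0,0],[1.2,3,0,0,0,0]]

```text
t: 3.9
tool_pos: [0.4886, -0.1671, 0.1163]
orientation: [-2.221, -2.219, 0.001]
force: [0.8, -0.3, -1.2]
opening: 0.0424
gripper_force: 20.0
```

>>> arm_command:
  deltas:
    - [[1.5,3,0,0,0,0],[1.5,3,0,0,0,0],[1.5,3,0,0,0,0],[1.5,3,0,0,0,0],[1.5,3,0,0,0,0],[1.5,3,0,0,0,0],[1.0,3,0,0,0,0],[0.7,2,0,0,0,0],[0.4,1.1,0,0,0,0],[0,0,0,0,0,0],[0,0,0,0,0,0]]

```text
t: 4.82
tool_pos: [0.5992, 0.072, 0.1166]
orientation: [-2.219, -2.222, 0.002]
force: [-0.8, -1.2, -2.0]
opening: 0.0425
gripper_force: 20.0
```

>>> arm_command:
  deltas:
    - [[0.1,0,-1.5,0,0,0],[0,0,-2,0,0,0],[0,0,-2,0,0,0],[0,0,-1.5,0,0,0],[0,0,-0.8,0,0,0],[0,0,-0.4,0,0,0],[0,0,-0.3,0,0,0],[0,0,-0.2,0,0,0],[0,0,-0.1,0,0,0],[0,0,-0.1,0,0,0],[0,0,0,0,0,0],[0,0,0,0,0,0]]

```text
t: 5.82
tool_pos: [0.6013, 0.0718, 0.0292]
orientation: [2.221, 2.221, 0.001]
force: [-1.3, 0.7, -1.1]
opening: 0.0426
gripper_force: 20.0
```

>>> arm_command:
  deltas:
    - [[0,0,-0.1,0,0,0],[0,0,0,0,0,0],[0,0,-0.1,0,0,0],[0,0,0,0,0,0],[0,0,0,0,0,0],[0,0,0,0,0,0]]

```text
t: 6.32
tool_pos: [0.6011, 0.0718, 0.0267]
orientation: [2.221, 2.221, 0.0]
force: [0.1, 1.0, -0.6]
opening: 0.0429
gripper_force: 20.0
```

>>> arm_command:
  deltas:
    - [[0,0,-0.05,0,0,0],[0,0,0,0,0,0],[0,0,0,0,0,0],[0,0,0,0,0,0]]

```text
t: 6.65
tool_pos: [0.6011, 0.0717, 0.0266]
orientation: [2.222, 2.221, 0.0]
force: [-2.7, -0.2, 6.2]
opening: 0.0424
gripper_force: 20.0
```

>>> arm_command:
  deltas:
    - [[0,0,0,0,0,0],[0,0,0,0,0,0],[0,0,0,0,0,0],[0,0,0,0,0,0],[0,0,0,0,0,0],[0,0,0,0,0,0],[0,0,0,0,0,0]]
  gripper: 1

```text
t: 7.23
tool_pos: [0.601, 0.0717, 0.0261]
orientation: [-2.221, -2.221, 0.0]
force: [-0.6, -0.0, 0.2]
opening: 0.0846
gripper_force: 0.0
```

>>> arm_command:
  deltas:
    - [[0,0,1,0,0,0],[0,0,2,0,0,0],[0,0,3,0,0,0],[0,0,3,0,0,0],[0,0,2,0,0,0],[-2.5,-2.5,0,0,0,0],[-2.5,-2.5,0,0,0,0],[-2.5,-2.5,0,0,0,0],[-2.5,-2.5,0,0,0,0],[-2.5,-3,0,0,0,0],[-2.5,-3,0,0,0,0],[0,0,0,0,0,0]]

```text
t: 8.23
tool_pos: [0.4476, -0.0923, 0.1365]
orientation: [2.225, 2.217, -0.004]
force: [-0.6, 0.2, 0.1]
opening: 0.0932
gripper_force: 0.0
```

>>> arm_command:
  deltas:
    - [[0,0.15,-1,0,0,0],[0,0,-2,0,0,0],[0,0,-2,0,0,0],[0,0,-2,0,0,0],[0,0,-2,0,0,0],[0,0,-1.5,0,0,0],[0,0,-0.8,0,0,0],[0,0,0,0,0,0],[0,0,0,0,0,0]]

```text
t: 8.98
tool_pos: [0.4512, -0.0862, 0.0231]
orientation: [-2.22, -2.222, 0.0]
force: [-0.1, -0.2, -0.0]
opening: 0.0929
gripper_force: 0.0
```

>>> arm_command:
  deltas:
    - [[0,0,0,0,0,0],[0,0,0,0,0,0],[0,0,0,0,0,0],[0,0,0,0,0,0],[0,0,0,0,0,0],[0,0,0,0,0,0],[0,0,0,0,0,0],[0,0,0,0,0,0],[0,0,0,0,0,0]]
  gripper: -1
  squeeze: 20

```text
t: 9.73
tool_pos: [0.451, -0.0868, 0.0233]
orientation: [2.222, 2.221, 0.0]
force: [-0.5, -0.4, 2.1]
opening: 0.0518
gripper_force: 20.0
```

>>> arm_command:
  deltas:
    - [[0,0,0.5,0,0,0],[0,0,1,0,0,0],[0,0,2,0,0,0],[0,0,3,0,0,0],[0,0,2.5,0,0,0],[0,0,1,0,0,0],[1.5,0.6,0,0,0,0],[2.5,1.1,0,0,0,0],[3,1.2,0,0,0,0],[3,1.3,0,0,0,0],[3,1.3,0,0,0,0],[2,0.8,0,0,0,0]]

```text
t: 10.73
tool_pos: [0.6028, -0.0223, 0.1224]
orientation: [-2.221, -2.222, -0.001]
force: [1.7, 0.3, -2.4]
opening: 0.0517
gripper_force: 20.0
```

>>> arm_command:
  deltas:
    - [[0,0,0,0,0,0],[0,0,-1.5,0,0,0],[0,0,-2,0,0,0],[0,0,-2.5,0,0,0],[0,0,-1.5,0,0,0],[0,0,-0.7,0,0,0],[0,0,-0.3,0,0,0],[0,0,-0.1,0,0,0],[0,0,0,0,0,0],[0,0,0,0,0,0]]

```text
t: 11.57
tool_pos: [0.6021, -0.024, 0.0386]
orientation: [2.22, 2.22, 0.002]
force: [-0.9, 0.2, -2.5]
opening: 0.0514
gripper_force: 20.0
```

>>> arm_command:
  deltas:
    - [[-0.1,0,-0.2,0,0,0],[0,0,-0.15,0,0,0],[0,0,-0.1,0,0,0],[0,0,-0.1,0,0,0],[0,0,0,0,0,0],[0,0,-0.05,0,0,0],[0,0,0,0,0,0],[0,0,0,0,0,0]]

```text
t: 12.23
tool_pos: [0.6002, -0.0238, 0.0323]
orientation: [2.221, 2.221, 0.0]
force: [-5.7, 0.7, 6.9]
opening: 0.0517
gripper_force: 20.0
```

>>> arm_command:
  deltas:
    - [[0,0,-0.05,0,0,0],[0,0,0,0,0,0],[0,0,0,0,0,0]]

```text
t: 12.48
tool_pos: [0.6002, -0.0238, 0.0323]
orientation: [2.221, 2.221, 0.0]
force: [-7.6, 0.9, 11.8]
opening: 0.0517
gripper_force: 20.0
```

Contact is clear. I'll release, lift and go to jar_61 at (0.441, 0.119).

>>> arm_command:
  deltas:
    - [[0,0,0,0,0,0],[0,0,0,0,0,0],[0,0,0,0,0,0],[0,0,0,0,0,0],[0,0,0,0,0,0],[0,0,0,0,0,0],[0,0,0,0,0,0]]
  gripper: 1

```text
t: 13.07
tool_pos: [0.6, -0.0238, 0.0305]
orientation: [-2.221, -2.221, 0.0]
force: [-0.0, -0.3, 1.0]
opening: 0.0915
gripper_force: 0.0
```

>>> arm_command:
  deltas:
    - [[0,0,1,0,0,0],[0,0,2,0,0,0],[0,0,3,0,0,0],[0,0,3.5,0,0,0],[0,0,3.5,0,0,0],[-2.7,2.5,0,0,0,0],[-2.7,2.5,0,0,0,0],[-2.7,2.5,0,0,0,0],[-2.7,2.3,0,0,0,0],[-2.7,2.3,0,0,0,0],[-2.5,2.2,0,0,0,0],[0,0,0,0,0,0]]

```text
t: 14.07
tool_pos: [0.4364, 0.1223, 0.1611]
orientation: [-2.217, -2.223, -0.0]
force: [-1.1, 0.2, -0.1]
opening: 0.0929
gripper_force: 0.0
```

>>> arm_command:
  deltas:
    - [[0,0,0,0,0,0]]

```text
t: 14.15
tool_pos: [0.4395, 0.1202, 0.1616]
orientation: [2.218, 2.224, 0.002]
force: [0.5, -0.8, 1.4]
opening: 0.0932
gripper_force: 0.0
```

>>> arm_command:
  deltas:
    - [[0.05,0,-1,0,0,0],[0,0,-2,0,0,0],[0,0,-2,0,0,0],[0,0,-2,0,0,0],[0,0,-2,0,0,0],[0,0,-2,0,0,0],[0,0,-1.3,0,0,0],[0,0,-0.8,0,0,0],[0,0,0,0,0,0],[0,0,0,0,0,0]]

```text
t: 14.98
tool_pos: [0.4407, 0.1186, 0.0294]
orientation: [-2.222, -2.22, 0.001]
force: [0.9, -0.7, -0.8]
opening: 0.0931
gripper_force: 0.0
```

>>> arm_command:
  deltas:
    - [[0,0,0,0,0,0],[0,0,0,0,0,0],[0,0,0,0,0,0],[0,0,0,0,0,0],[0,0,0,0,0,0],[0,0,0,0,0,0],[0,0,0,0,0,0],[0,0,0,0,0,0]]
  gripper: -1
  squeeze: 20

```text
t: 15.65
tool_pos: [0.4407, 0.1193, 0.03]
orientation: [2.221, 2.221, 0.001]
force: [-0.9, -0.4, 4.5]
opening: 0.0607
gripper_force: 20.0
```

>>> arm_command:
  deltas:
    - [[0,0,0.5,0,0,0],[0,0,1,0,0,0],[0,0,2,0,0,0],[0,0,3,0,0,0],[0,0,3,0,0,0],[0,0,2,0,0,0],[0.7,-1,0,0,0,0],[1.5,-2,0,0,0,0],[2,-2.6,0,0,0,0],[2,-2.7,0,0,0,0],[2,-2.7,0,0,0,0],[2,-2.8,0,0,0,0]]

```text
t: 16.65
tool_pos: [0.5425, -0.0206, 0.1432]
orientation: [-2.22, -2.221, 0.002]
force: [0.9, -0.3, -2.7]
opening: 0.0609
gripper_force: 20.0
```

>>> arm_command:
  deltas:
    - [[2,-2.7,0,0,0,0],[2,-2.7,0,0,0,0],[1.5,-2,0,0,0,0],[1,-1.6,0,0,0,0],[0,0,0,0,0,0],[0,0,0,0,0,0],[0,0,0,0,0,0]]

```text
t: 17.23
tool_pos: [0.6065, -0.1087, 0.1432]
orientation: [-2.22, -2.219, 0.002]
force: [0.4, -0.3, -3.6]
opening: 0.0606
gripper_force: 20.0
```

>>> arm_command:
  deltas:
    - [[0.1,0,-1.5,0,0,0],[0,0,-2,0,0,0],[0,0,-2,0,0,0],[0,0,-2,0,0,0],[0,0,-1.2,0,0,0],[0,0,-0.7,0,0,0],[0,0,-0.4,0,0,0],[0,0,-0.2,0,0,0],[0,0,-0.1,0,0,0],[0,0,0,0,0,0],[0,0,0,0,0,0]]

```text
t: 18.15
tool_pos: [0.6093, -0.109, 0.0448]
orientation: [2.22, 2.22, 0.001]
force: [-0.1, -0.4, -3.3]
opening: 0.0608
gripper_force: 20.0
```

>>> arm_command:
  deltas:
    - [[0,0,-0.1,0,0,0],[0,0,-0.1,0,0,0],[0,0,0,0,0,0],[0,0,0,0,0,0],[0,0,0,0,0,0]]

```text
t: 18.57
tool_pos: [0.6085, -0.1088, 0.0417]
orientation: [-2.222, -2.221, 0.0]
force: [0.6, 0.2, -3.5]
opening: 0.0609
gripper_force: 20.0
```

>>> arm_command:
  deltas:
    - [[0,0,-0.1,0,0,0],[0,0,-0.1,0,0,0],[0,0,-0.05,0,0,0],[0,0,0,0,0,0],[0,0,0,0,0,0],[0,0,0,0,0,0]]

```text
t: 19.07
tool_pos: [0.6085, -0.1088, 0.0391]
orientation: [2.221, 2.221, -0.0]
force: [-0.7, -0.3, -3.8]
opening: 0.0603
gripper_force: 20.0
```

>>> arm_command:
  deltas:
    - [[0,0,-0.05,0,0,0],[0,0,0,0,0,0],[0,0,0,0,0,0],[0,0,0,0,0,0]]

```text
t: 19.4
tool_pos: [0.6086, -0.1088, 0.0391]
orientation: [2.221, 2.221, 0.0]
force: [-3.1, 0.1, 4.5]
opening: 0.0607
gripper_force: 20.0
```

Contact. I'll release, lift and go to jar_34 at (0.459, 0.271).

>>> arm_command:
  deltas:
    - [[0,0,0,0,0,0],[0,0,0,0,0,0],[0,0,0,0,0,0],[0,0,0,0,0,0],[0,0,0,0,0,0],[0,0,0,0,0,0],[0,0,0,0,0,0]]
  gripper: 1

```text
t: 19.98
tool_pos: [0.6085, -0.1088, 0.0386]
orientation: [2.221, 2.221, -0.0]
force: [0.4, 0.4, -0.1]
opening: 0.0927
gripper_force: 0.0
```

>>> arm_command:
  deltas:
    - [[0,0,1,0,0,0],[0,0,2,0,0,0],[0,0,3,0,0,0],[0,0,3,0,0,0],[0,0,2,0,0,0],[-1.5,3,0,0,0,0],[-1.5,3,0,0,0,0],[-1.5,3,0,0,0,0],[-1.5,3,0,0,0,0],[-1.5,3,0,0,0,0],[-1.5,3,0,0,0,0],[-1.5,3,0,0,0,0]]

```text
t: 20.98
tool_pos: [0.5028, 0.1025, 0.1497]
orientation: [2.221, 2.221, 0.001]
force: [0.4, 0.1, 0.5]
opening: 0.0929
gripper_force: 0.0
```

>>> arm_command:
  deltas:
    - [[-1.5,3,0,0,0,0],[-1.5,3,0,0,0,0],[-1.5,3,0,0,0,0],[0,3,0,0,0,0],[0,3,0,0,0,0],[0,2,0,0,0,0],[0,0,0,0,0,0],[0,0,0,0,0,0]]

```text
t: 21.65
tool_pos: [0.4583, 0.272, 0.1493]
orientation: [2.219, 2.224, 0.001]
force: [-0.5, 0.9, -0.9]
opening: 0.0928
gripper_force: 0.0
```

Now down to z = 0.012.

>>> arm_command:
  deltas:
    - [[0,0,-1,0,0,0],[0,0,-2,0,0,0],[0,0,-2.5,0,0,0],[0,0,-2.5,0,0,0],[0,0,-2.5,0,0,0],[0,0,-1.7,0,0,0],[0,0,-1,0,0,0],[0,0,-0.5,0,0,0],[0,0,0,0,0,0],[0,0,0,0,0,0]]

```text
t: 22.48
tool_pos: [0.4592, 0.271, 0.0124]
orientation: [2.222, 2.22, 0.001]
force: [0.5, 0.1, 0.7]
opening: 0.0927
gripper_force: 0.0
```

>>> arm_command:
  deltas:
    - [[0,0,0,0,0,0],[0,0,0,0,0,0],[0,0,0,0,0,0],[0,0,0,0,0,0],[0,0,0,0,0,0],[0,0,0,0,0,0],[0,0,0,0,0,0],[0,0,0,0,0,0],[0,0,0,0,0,0],[0,0,0,0,0,0],[0,0,0,0,0,0]]
  gripper: -1
  squeeze: 20

```text
t: 23.4
tool_pos: [0.4585, 0.2712, 0.0116]
orientation: [-2.221, -2.221, 0.0]
force: [-0.3, 0.9, -0.2]
opening: 0.0339
gripper_force: 20.0
```

>>> arm_command:
  deltas:
    - [[0,0,0.5,0,0,0],[0,0,1.5,0,0,0],[0,0,2.5,0,0,0],[0,0,2.5,0,0,0],[0,0,1,0,0,0],[1.3,-1.1,0,0,0,0],[2.5,-2,0,0,0,0],[3,-2.4,0,0,0,0],[3,-2.4,0,0,0,0],[2.5,-2.1,0,0,0,0],[1.5,-1.2,0,0,0,0],[0,0,0,0,0,0]]

```text
t: 24.4
tool_pos: [0.5992, 0.156, 0.0913]
orientation: [2.224, 2.216, 0.0]
force: [-0.1, -0.5, -0.3]
opening: 0.0337
gripper_force: 20.0
```

>>> arm_command:
  deltas:
    - [[0,0,0,0,0,0],[0,0,-1.5,0,0,0],[0,0,-2,0,0,0],[0,0,-1.7,0,0,0],[0,0,-0.8,0,0,0],[0,0,-0.4,0,0,0],[0,0,-0.2,0,0,0],[0,0,-0.1,0,0,0],[0,0,0,0,0,0],[0,0,0,0,0,0]]

```text
t: 25.23
tool_pos: [0.5972, 0.1595, 0.0258]
orientation: [2.221, 2.221, 0.002]
force: [0.1, 0.1, -0.0]
opening: 0.0335
gripper_force: 20.0
```

>>> arm_command:
  deltas:
    - [[0,0,-0.2,0,0,0],[0,0,-0.1,0,0,0],[0,0,-0.1,0,0,0],[0,0,-0.1,0,0,0],[0,0,0,0,0,0],[0,0,-0.05,0,0,0],[0,0,0,0,0,0],[0,0,0,0,0,0],[0,0,0,0,0,0]]

```text
t: 25.98
tool_pos: [0.5968, 0.1592, 0.0206]
orientation: [2.221, 2.221, 0.0]
force: [-5.1, -1.5, 11.4]
opening: 0.0338
gripper_force: 20.0
```

>>> arm_command:
  deltas:
    - [[0,0,-0.05,0,0,0],[0,0,0,0,0,0],[0,0,0,0,0,0],[0,0,0,0,0,0]]

```text
t: 26.32
tool_pos: [0.5968, 0.1592, 0.0206]
orientation: [2.221, 2.221, 0.0]
force: [-7.5, -1.7, 14.9]
opening: 0.0339
gripper_force: 20.0
```

>>> arm_command:
  deltas:
    - [[0,0,0,0,0,0],[0,0,0,0,0,0],[0,0,0,0,0,0],[0,0,0,0,0,0],[0,0,0,0,0,0],[0,0,0,0,0,0],[0,0,0,0,0,0]]
  gripper: 1

```text
t: 26.9
tool_pos: [0.5964, 0.1592, 0.0184]
orientation: [-2.221, -2.221, 0.0]
force: [-1.1, -0.1, 0.1]
opening: 0.076
gripper_force: 0.0
```

>>> arm_command:
  deltas:
    - [[0,0,1,0,0,0],[0,0,2,0,0,0],[0,0,3,0,0,0],[0,0,3,0,0,0],[0,0,3,0,0,0],[-2.5,2,1,0,0,0],[-2.5,2,0,0,0,0],[-2.5,2,0,0,0,0],[-2.5,2,0,0,0,0],[-2,2,0,0,0,0],[0,0,0,0,0,0],[0,0,0,0,0,0]]

```text
t: 27.9
tool_pos: [0.4759, 0.2602, 0.1496]
orientation: [2.218, 2.224, 0.002]
force: [0.7, -0.1, 0.2]
opening: 0.0928
gripper_force: 0.0
```

```bash
python3 - <<'E'
from h import *
from plant import eyes
np.set_printoptions(precision=4,suppress=True)
S,D=eyes.camera_model('scene'),eyes.camera_model('side')
si,di=eyes.read_camera('scene'),eyes.read_camera('side')
cv2.imwrite('pics/scene1.png',si)
T=[(.6077,-.1095,.089),(.6006,-.0282,.079),(.6001,.0736,.069),(.5968,.1591,.059)]
for t in T:
    o=[blob(blue(m),proj(M,t)[0]) for M,m in((S,si),(D,di))]
    x,e=fit([S,D],o,.013,[*t,.025]);print(x,x[:3]-t,abs(e).max())
cv2.imwrite('pics/c2.png',np.hstack([cv2.resize(si[140:260,220:450],(460,240)),cv2.resize(di[80:340,220:400],(340,491))[:240*2][::1][:240] if 0 else cv2.resize(di[120:340,220:400],(196,240))]))
E
```

```text
[ 0.6147 -0.1081  0.0911  0.0242] [0.007  0.0014 0.0021] 2.745118602806741
[ 0.5996 -0.0286  0.0791  0.023 ] [-0.001  -0.0004  0.0001] 0.4610308703801138
[0.6001 0.0421 0.1218 0.0191] [-0.     -0.0315  0.0528] 12.070026060942496
[0.597  0.1587 0.0589 0.0134] [ 0.0002 -0.0004 -0.0001] 0.3278797376013731
```

View pics/c2.png

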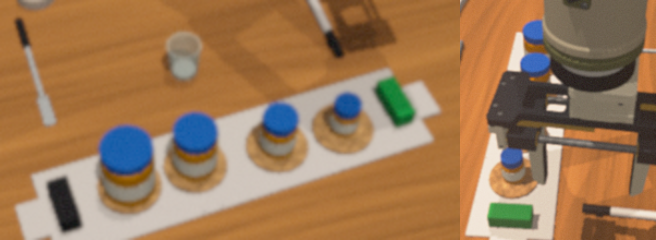

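The scene crop shows all four jars upright on their coasters in the right order. The arm hides part of the side view, so I'll move it clear and check once more.

>>> arm_command:
  deltas:
    - [[-2,2,3,0,0,0],[-2,2,3,0,0,0],[-2,2,3,0,0,0],[-2,2,3,0,0,0],[-2,2,3,0,0,0],[-2,2,2,0,0,0],[0,0,0,0,0,0],[0,0,0,0,0,0],[0,0,0,0,0,0]]

```text
t: 28.75
tool_pos: [0.3574, 0.3784, 0.3179]
orientation: [2.222, 2.22, -0.001]
force: [1.4, 0.5, -0.4]
opening: 0.0929
gripper_force: 0.0
```

```bash
python3 - <<'E'
from h import *
from plant import eyes
np.set_printoptions(precision=4,suppress=True)
S,D=eyes.camera_model('scene'),eyes.camera_model('side')
si,di=eyes.read_camera('scene'),eyes.read_camera('side')
T=[(.6077,-.1095,.089),(.6006,-.0282,.079),(.6001,.0736,.069),(.5968,.1591,.059)]
for t in T:
    o=[blob(blue(m),proj(M,t)[0]) for M,m in((S,si),(D,di))]
    x,e=fit([S,D],o,.013,[*t,.025]);print(x[:3]-t,abs(e).max())
    f=lambda p:(mom(lid(S,*p,t[2],.025,.013))-o[0])[:2]
    print('  scene only',least_squares(f,t[:2],diff_step=1e-3).x-t[:2])
E
```

```text
[ 0.0014 -0.0005  0.0012] 0.9025967484428783
  scene only [0.0015 0.0002]
[ 0.     -0.0009  0.0012] 0.5924734639234508
  scene only [0.0005 0.    ]
[ 0.0015 -0.001   0.0015] 0.5821297807436974
  scene only [0.0018 0.0002]
[ 0.0004 -0.0011  0.0011] 0.4892491026349717
  scene only [0.0008 0.0001]
```

All four are within about 2 mm of centre and stand at the expected height.

```bash
python3 -c "
from plant import ticket
print(ticket.close_job())"
```

```text
the job is handed in; nothing more can be done
None
```

All four blue-lidded jars stand upright and released on their coasters, in size order from the green block, each within about 2 mm of its coaster's centre by the camera check; the job is handed in, but no verdict came back.

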